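Index the carving turntable and clamp it

TASK

Bring the carving turntable to its next position: push on its upright pegs with your fingertips, gently and without pinching them hard or lifting anything, until the index line on the turning plate lines up with the one long line on the scale ring around it. Then push the clamp lever beside it all the way over, away from its starting side, leaving the plate on the line, and let go. The rosette stays seated on the turntable's centre pin, and the other things on the bench are left where they are.

Things in the scene. Friction and masses are not known exactly. Their poses are not given: they have to be found in the camera images.
- bed: Dark steel bed plate, fixed, 300 x 400 x 20 mm (x, y, z). Origin: on the bench under the turntable's axis; the plate spans x -150..150, y -150..250 mm from there, z up. Carries the whole mechanism; new place and yaw (up to 0.35 rad) each time. A jar, an offcut and a tape roll stand loose on its corners.
- dial_centre (a point): Centre of the turning plate's top face, on the vertical turning axis, 35 mm above the bench. A steel centring pin of radius 8 mm stands 22 mm up there, inside the rosette's hole.
- index_tip (a point): Outer end of the index line, on the rim of the turning plate's top face, 100 mm from the centre. The index line is the only line on the plate: black, 5 mm wide, radial, 54 to 100 mm from the centre. It turns with the plate.
- target_line (a point): Inner end of the long scale line, taken 100 mm from the centre, level with index_tip (the points coincide when lined up). Fixed aluminium scale ring, radius 102 to 132 mm, top level with the plate. Its long line is black, 5 mm wide, right across the ring, within 0.9 rad of the bed's +x; the 23 others, every 15 degrees, are 2 mm thin and 10 mm long.
- dial: Turning plate: aluminium disc, radius 100 mm, 10 mm thick, top 35 mm above the bench; origin on the axis at its underside, x axis along the index line. Four wooden pegs, 18 mm thick, tops 80 mm above the bench, stand 80 mm from the centre at 45, 135, 225, 315 degrees from the index line. Turns more than a turn both ways; dry friction (about 3 N at a peg) holds it where it is left.
- clamp (a joint): Clamp lever: 0 as it starts, leaning to the bed's -x; 1.1 rad fully over, leaning to the bed's +x, against its stop. It stays where it is left; about 2 N at the ball moves it.
- clamp_ball (a point): Centre of the black ball (24 mm across) on the clamp lever's 10 mm steel rod, 55 mm from the pivot. Swings in a vertical plane along the bed's x: at the start 29 mm to the -x side of the pivot and 89 mm above the bench, 97 mm high at mid-swing, at the end 29 mm to the +x side and 89 mm high.
- clamp_pivot (a point): The clamp lever's pivot, fixed on the bed 205 mm to the bed's +y from the turning axis and 42 mm above the bench, on a grey block 70 x 44 x 22 mm. The lever turns about the bed's y axis.
- rosette: Carved wooden rosette, loose, a disc of radius 45 mm, about 23 mm tall with its petals, with a centre hole over the centring pin. It rides on the turning plate and turns with it. Origin: centre of its underside (35 mm above the bench).
- wax_jar: Small amber jar, 44 mm across, 48 mm tall, on the bed plate's (+x, -y) corner. Origin: centre of its underside.
- offcut: Wooden offcut, 45 x 32 x 26 mm, on the bed plate's (-x, -y) corner. Origin: centre of its underside.
- tape_roll: Roll of paper tape lying flat, 54 mm across, 20 mm tall, on the bed plate's (+x, +y) corner, about 117 mm to the bed's +x of the clamp. Origin: centre of its underside.
- mallet: Wooden mallet lying on the bench, about 270 mm long, head 72 mm thick. Origin at its underside, near where the handle meets the head.
- gouge: Gouge lying on the bench, 230 mm long, wooden handle 26 mm thick. Origin: under its middle.
- spray_can: Red spray can standing on the bench, 58 mm across, 190 mm tall. Origin: centre of its underside.
- tin_cup: Steel cup standing on the bench, 80 mm across, 85 mm tall. Origin: centre of its underside.
There are look-alikes about, which are no part of the job. Several things have the shape of the rosette; the one meant has the colours described above.

How it is judged (in metres and radians):
On the way, in this order (a step that is already met when the one before it is completed fails the run):
1. the index line is lined up with the long scale line (within 4 mm at the rim) and the plate is still, with the clamp lever not yet pushed over (horizontal distance between index_tip and target_line below 0.004 m and angular speed of dial below 0.03 rad/s and value of joint clamp below 0.3 rad), for 0.2 s.
2. the clamp lever is fully over (value of joint clamp above 0.95 rad), for 0.2 s.
At the end, for the whole second after the job is handed in: The outer end of the index line is within 4 mm of the long scale line and the plate is still, the clamp lever is over past 0.95 of its 1.1 rad, and the rosette sits flat on the plate within 10 mm of its centre (horizontal distance between index_tip and target_line below 0.004 m and angular speed of dial below 0.03 rad/s and value of joint clamp above 0.95 rad and horizontal distance between rosette and dial_centre below 0.01 m and z of rosette in the frame of dial_centre below 0.006 m and linear speed of rosette below 0.02 m/s); the robot touches nothing.
It fails at once if the rosette is lifted off the plate or knocked off its pin (z of rosette in the frame of dial_centre above 0.012 m or horizontal distance between rosette and dial_centre above 0.015 m).
It fails at once if the turning plate or a peg is squeezed or forced with more than 30 N (contact force between the fingers and dial above 30 N).
It fails at once if a bystander is moved by more than 25 mm or lifted (distance of any of wax_jar, offcut, tape_roll, mallet, gouge, spray_can, tin_cup from where it was at the start of the episode above 0.025 m).
It also fails if it takes over 64 s, if anything falls off the work surface, if the arm or the gripper's body presses on something with over 40 N, if the wrist force passes 120 N, or if a joint passes its speed limit or range.

ROBOT

A 7-joint arm with a two-finger parallel gripper is mounted at the origin on the work surface. World frame = base frame: x ahead of the robot, y to its left, z up, the work surface at z = 0. Lengths are in mm, angles in rad, forces in N, time in s.
With the tool pointing down it reaches from about 350 to 900 mm from the base axis. Payload 19.9 kg.
Tool frame: the origin (TCP) lies on the front face of the gripper's body, between the roots of the fingers; the fingertips stand 73 mm ahead of it and the grasp point (between the pads) lies grip_point_offset ahead of it (grip_point_offset is the distance from the TCP to the grasp point, in mm); y points along the fingers, z is the direction in which the jaws open and shut, and the axes are right-handed (so a half turn about y gives the same grasp; the last joint's range is limited). The gripper opens to 85 mm and grips with 20 to 120 N. Pads are 22 mm wide; open, the fingers measure 114 mm over their backs; the gripper's body (76 mm by 85 mm) begins 54 mm behind the grasp point. The pads swing forward as they close: fully open they stand 13 mm farther back than shut.
Start: joints at [-0.042, 0.417, -0.01, 1.614, 0.005, 1.111, -0.053], TCP at [624.987, 0.006, 303.86] pointing down, gripper open.
Joint ranges: [-2.81, 2.81], [-0.39, 2.02], [-1.27, 1.25], [0.06, 2.57], [-1.19, 4.33], [0.19, 2], [-2.82, 2.82]. Speed limits (rad/s): [1.89, 1.89, 2.39, 2.39, 3.01, 3.01, 3.01].

INTERFACE

Orientations are given as a unit quaternion [w, x, y, z].
In Python, from cell import state, read_camera, job_done, grip_point_offset gives the robot as it stands.
- The arm moves only by the tool step_arm, never from a script. Its argument "targets" is a list of rows, each a list of 7 numbers: the shift along the tool's x, y, z in m, then the turn, a rotation vector about the tool's x, y, z in degrees, then the opening, from 0 (shut) to 1 (fully open). In form: [[tx, ty, tz, ax, ay, az, fingers], ...]. A call has 1 to 12 rows; each row shifts and turns the commanded pose from where the row before left it, along the tool's axes as they then stand; what a row does not reach is not made up. A row lasts 1/10 s, in which the tool goes at most 50 mm and 8.59 degrees, less where a joint would pass 70% of its speed; a pose out of reach is approached as far as the arm can. A call is refused whole if a number of a shift passes 0.05 or a number of a turn 8.59, either way. A call with a gripper value outside its range is refused whole. The fingers move at their own pace and stop on an object; "force" is the grip in N (left out, the last holds). Time passes only in rows, so rows that do not move let the fingers close. It gives the time, the measured TCP pose, the force and the opening at its end, in the units of the state.
- state(): the state, without advancing time (a new reading comes with each control period).
- read_camera(name): name is "scene" or "side" or "wrist"; returns a dict with "img" (400x640x3 uint8, red, green, blue), "range_z" (400x640 float32, mm along the optical axis (not along the pixel's ray), 0 where there is no reading), "fx", "fy", "cx", "cy" (pixels), "k1" (the pictures are not rectified: a ray, as slopes to the right and down, at radius r is drawn at 1 + k1 r^2 times it, then the intrinsics apply), "pose" (4x4, takes a point from camera to world coordinates); the wrist camera has in their place "tool_from_camera" (4x4, takes a point from camera to tool coordinates, whose origin is the TCP and whose axes are the tool frame's). Camera axes: x right, y up, looking along -z (the intrinsics and any distortion apply to the point x, -y, -z); pixel columns grow to the right and rows downward; lengths in mm; the calibration is good to about 2 mm. A picture is of the moment at which its call begins: read the wrist's pose just before it.
- job_done(): hands the job in, once; it reports no verdict.
The state is a dict: "time": time; "joint_pos": joint angles; "joint_velocities": joint speeds; "effort": joint torques, N m; "position": TCP position; "orientation": TCP orientation; "ft_force": force on the tool from outside, world axes, zero at the start; "torque": the same for the moment, N m; "width": opening from 0.0 (shut) to 1.0 (fully open).
Only numpy, scipy, OpenCV 4.12 (cv2) and the standard library are available. Lean on these libraries where they do the work, as an engineer would, in place of code of your own. Each camera call takes 0.05 s, during which the arm holds its last target.

## Working session

There is one attempt and no reset: what is moved stays moved. The work goes in short steps, Python scripts to look and compute and a tool call to move; the robot and the scene stay as the last step left them, time stands still between calls to the robot, and variables do not carry over. Pictures are saved under pics/ and viewed, and the job is handed in when it is done.

Besides the shell and the picture viewer there is one more tool, called after "Emit:" by a JSON object that holds its "op" and its "data". step_arm: Moves the arm, as the interface text tells. Its arguments: {"type":"object","properties":{"targets":{"type":"array","items":{"type":"array","items":{"type":"number"}}},"force":{"type":"number"}},"required":["targets"]}

```bash
ls; mkdir -p pics; cat > h.py <<'E'
import numpy as np, cv2
from cell import state, read_camera, job_done, grip_point_offset
from scipy.spatial.transform import Rotation as R
def toolT():
    s=state(); q=s["orientation"]; T=np.eye(4)
    T[:3,:3]=R.from_quat([q[1],q[2],q[3],q[0]]).as_matrix(); T[:3,3]=s["position"]; return T
def cam(name):
    T=toolT(); c=read_camera(name)
    c["P"]=c["pose"] if name!="wrist" else T@c["tool_from_camera"]
    c["P"]=np.array(c["P"]); return c
def rays(c,uv):
    uv=np.array(uv,float).reshape(-1,2)
    K=np.array([[c["fx"],0,c["cx"]],[0,c["fy"],c["cy"]],[0,0,1.]])
    p=cv2.undistortPoints(uv.reshape(-1,1,2),K,np.array([c["k1"],0,0,0.])).reshape(-1,2)
    d=np.c_[p[:,0],-p[:,1],-np.ones(len(p))]@c["P"][:3,:3].T
    return c["P"][:3,3],d
def onplane(c,uv,z):
    o,d=rays(c,uv); t=(z-o[2])/d[:,2]; return o+d*t[:,None]
def proj(c,X):
    X=np.array(X,float).reshape(-1,3); p=(X-c["P"][:3,3])@c["P"][:3,:3]
    a=p[:,0]/-p[:,2]; b=-p[:,1]/-p[:,2]; r=a*a+b*b; k=1+c["k1"]*r
    return np.c_[c["cx"]+c["fx"]*a*k, c["cy"]+c["fy"]*b*k]
def save(n,im): cv2.imwrite("pics/"+n+".png",im[...,::-1])
def rect(c,x0,x1,y0,y1,z,s=2.0):
    xs=np.arange(x0,x1,1/s); ys=np.arange(y0,y1,1/s)
    X,Y=np.meshgrid(xs,ys); uv=proj(c,np.c_[X.ravel(),Y.ravel(),np.full(X.size,z)]).astype(np.float32)
    m=uv.reshape(len(ys),len(xs),2)
    return cv2.remap(c["img"],m[...,0],m[...,1],cv2.INTER_LINEAR)
E
python3 - <<'E'
from h import *
for n in ["scene","side","wrist"]:
    c=cam(n); save(n+"0",c["img"]); print(n,c["P"].round(2).tolist(),c["fx"],c["k1"])
s=state(); print(s, grip_point_offset); print(toolT().round(2))
E
```

```text
pics
scene [[0.83, -0.36, 0.43, 949.61], [0.56, 0.52, -0.65, -643.06], [0.01, 0.77, 0.63, 724.77], [0.0, 0.0, 0.0, 1.0]] 366.696514621769 -0.03787172200102572
side [[-0.8, 0.43, -0.41, -10.98], [-0.6, -0.58, 0.55, 742.99], [0.0, 0.69, 0.73, 1049.74], [0.0, 0.0, 0.0, 1.0]] 403.03245065251025 0.004668691018640508
wrist [[1.0, -0.0, 0.0, 623.76], [0.0, 0.95, 0.3, 76.95], [-0.0, -0.3, 0.95, 373.52], [0.0, 0.0, 0.0, 1.0]] 306.7875876711645 -0.05260376219468433
{'time': 0.15, 'joint_pos': array([-0.04146409,  0.4178299 , -0.01029147,  1.61400958,  0.00466143,
        1.11066032, -0.05296865]), 'joint_velocities': array([ 0.00063135, -0.0019229 ,  0.00143552, -0.00066451,  0.00106148,
       -0.00066647, -0.00014499]), 'effort': array([ 4.94602627e-04, -8.64738035e+01,  6.78995568e-01, -4.35059202e+01,
        1.90656655e-02,  5.86454262e-03, -4.75439651e-05]), 'position': array([ 6.24820514e+02, -2.10635772e-02,  3.03419384e+02]), 'orientation': array([-0.49976189,  0.50022566, -0.50021524,  0.499797  ]), 'ft_force': array([ 0.19447617,  0.89898887, -0.31665664]), 'torque': array([ 0.00417153, -0.00928838,  0.01760523]), 'width': 1.0033979242632065} 53.900000000000006
[[-0.0000e+00 -0.0000e+00  1.0000e+00  6.2482e+02]
 [-1.0000e+00 -0.0000e+00 -0.0000e+00 -2.0000e-02]
 [ 0.0000e+00 -1.0000e+00 -0.0000e+00  3.0342e+02]
 [ 0.0000e+00  0.0000e+00  0.0000e+00  1.0000e+00]]
```

View pics/scene0.png

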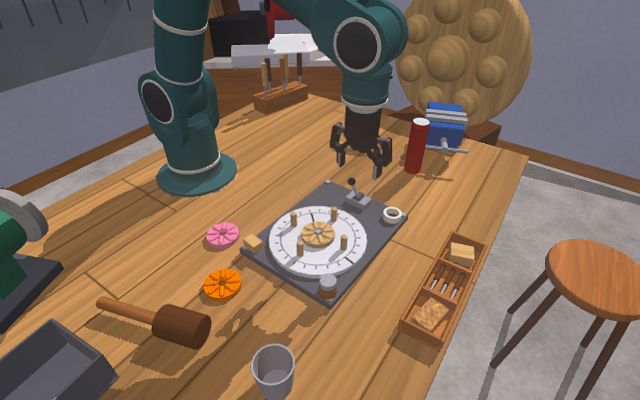

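View pics/side0.png

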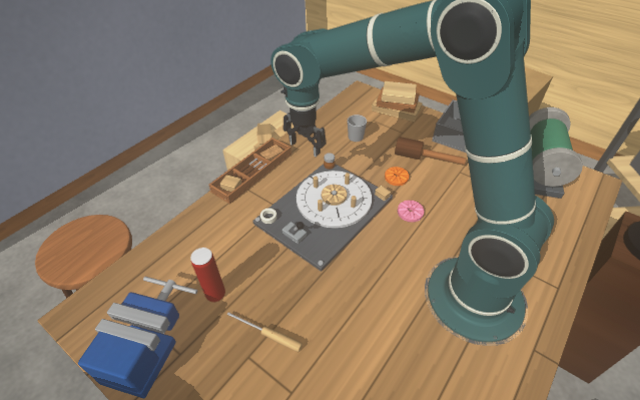

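View pics/wrist0.png

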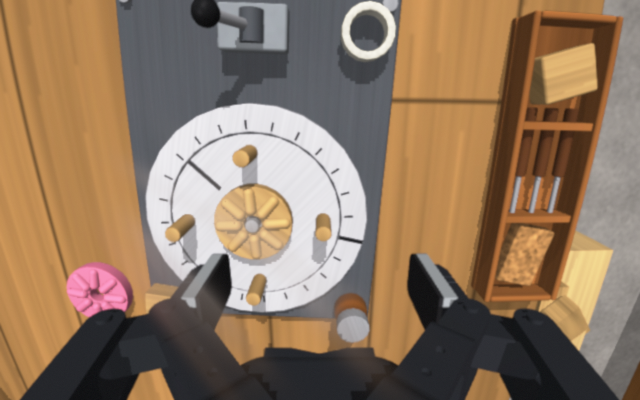

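The wrist view shows the turntable centred near (252,225). The wooden rosette is on the pin. The index line runs (190,162)–(220,188) and the long scale line is at about (350,240). The clamp ball is at (206,12).

Could be mistaken for my targets:
- **Rosette:** the pink disc at wrist (98,290) and the orange disc at scene (222,284). Neither is on the pin.
- **Lines:** the thin ticks around the ring, which are not the long one.

Next I'll measure and take a close crop.

```bash
cat > meas.py <<'E'
from h import *
def ring_centre(c,guess,show=None):
    # bright aluminium (ring+plate) mask on z=35 plane
    s=2.0; x0,y0=guess[0]-170,guess[1]-170
    im=rect(c,x0,x0+340,y0,y0+340,35,s)
    hsv=cv2.cvtColor(im,cv2.COLOR_RGB2HSV)
    m=((hsv[...,1]<45)&(hsv[...,2]>150)).astype(np.uint8)
    m=cv2.morphologyEx(m,cv2.MORPH_OPEN,np.ones((5,5)))
    cs,_=cv2.findContours(m,cv2.RETR_EXTERNAL,cv2.CHAIN_APPROX_NONE)
    k=max(cs,key=cv2.contourArea); h=cv2.convexHull(k)
    p=np.c_[h[:,0,0]/s+x0,h[:,0,1]/s+y0]
    for _ in range(8):   # algebraic circle with trimming
        A=np.c_[2*p,np.ones(len(p))]; b=(p**2).sum(1)
        q=np.linalg.lstsq(A,b,rcond=None)[0]; r=np.sqrt(q[2]+q[0]**2+q[1]**2)
        e=np.abs(np.hypot(p[:,0]-q[0],p[:,1]-q[1])-r)
        if e.max()<1.5: break
        p=p[e<max(1.2,np.percentile(e,85))]
    return q[:2],r,len(p),im
def polar(c,ctr,r0,r1,z=35,n=1440):
    th=np.arange(n)*2*np.pi/n; rr=np.arange(r0,r1,1.0)
    T,Rr=np.meshgrid(th,rr)
    X=np.c_[(ctr[0]+Rr*np.cos(T)).ravel(),(ctr[1]+Rr*np.sin(T)).ravel(),np.full(T.size,z)]
    uv=proj(c,X).astype(np.float32).reshape(len(rr),n,2)
    im=cv2.remap(c["img"],uv[...,0],uv[...,1],cv2.INTER_LINEAR)
    return np.degrees(th),im
def lines(c,ctr,r0,r1):
    th,im=polar(c,ctr,r0,r1); g=im.max(2).astype(float)
    return th,np.percentile(g,75,axis=0)   # dark only if most of the span is dark
E
python3 - <<'E'
from meas import *
c=cam("wrist")
print(onplane(c,[[252,225],[206,12],[252,25]],35).round(1))
g=onplane(c,[[252,225]],35)[0]
q,r,n,im=ring_centre(c,g)
print("centre",q,r,n)
for nm,a,b in [("index",58,97),("target",105,129)]:
    th,d=lines(c,q,a,b); i=np.where(d<90)[0]; print(nm,[(th[k],round(d[k])) for k in i])
save("rect0",im[::-1])
for n in ["scene","side"]:
    c=cam(n); qq=ring_centre(c,g); print(n,qq[:3])
    q2=q
    for nm,a,b in [("index",58,97),("target",105,129)]:
        th,d=lines(c,qq[0],a,b); i=np.where(d<100)[0]; print(nm,[(th[k],round(d[k])) for k in i])
E
```

```text
[[543.9 -61.9  35. ]
 [511.2 165.6  35. ]
 [556.7 152.9  35. ]]
centre [548.01454217 -53.82193149] 131.6113510078882 81
index [(np.float64(229.75), 76), (np.float64(230.0), 64), (np.float64(230.25000000000003), 54), (np.float64(230.5), 46), (np.float64(230.75), 42), (np.float64(231.00000000000003), 38), (np.float64(231.25000000000003), 36), (np.float64(231.5), 34), (np.float64(231.75), 31), (np.float64(232.00000000000003), 29), (np.float64(232.25), 28), (np.float64(232.5), 26), (np.float64(232.75000000000003), 25), (np.float64(233.0), 24), (np.float64(233.25), 24), (np.float64(233.49999999999997), 24), (np.float64(233.75000000000003), 22), (np.float64(234.0), 23), (np.float64(234.24999999999997), 22), (np.float64(234.49999999999997), 22), (np.float64(234.75), 22), (np.float64(235.0), 25), (np.float64(235.24999999999997), 30), (np.float64(235.5), 36), (np.float64(235.75), 44), (np.float64(235.99999999999997), 52), (np.float64(236.24999999999997), 64), (np.float64(236.5), 76)]
target [(np.float64(232.00000000000003), 88), (np.float64(232.25), 86), (np.float64(232.5), 86), (np.float64(2
[... 1592 characters left out ...]
loat64(245.5), 41), (np.float64(245.75000000000003), 41), (np.float64(246.00000000000003), 40), (np.float64(246.25), 40), (np.float64(246.50000000000003), 38), (np.float64(246.75000000000003), 38), (np.float64(247.0), 37), (np.float64(247.25), 36), (np.float64(247.50000000000003), 36), (np.float64(247.75), 40), (np.float64(248.0), 52), (np.float64(248.25000000000003), 70), (np.float64(346.25), 70), (np.float64(346.5), 54), (np.float64(346.75), 50), (np.float64(347.0), 59), (np.float64(347.25), 79)]
scene (array([550.12090218, -55.84329023]), np.float64(132.34996283541355), 69)
index []
target []
side (array([549.04082077, -51.57856869]), np.float64(132.93693006196756), 46)
index []
target []
```

View pics/rect0.png

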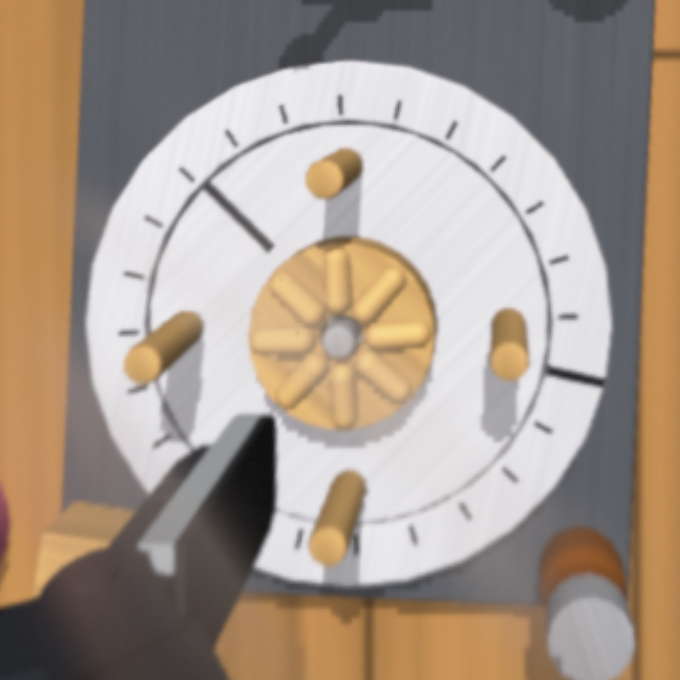

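Emit:
{"op": "step_arm", "data": {"targets": [[0.007, 0.01, -0.02, 0, 0, 0, 0.5], [0.007, 0.01, -0.02, 0, 0, 0, 0.5], [0.007, 0.01, -0.02, 0, 0, 0, 0.5], [0.007, 0.01, -0.02, 0, 0, 0, 0.5], [0.007, 0.01, -0.02, 0, 0, 0, 0.5], [0.007, 0.01, -0.02, 0, 0, 0, 0.5], [0.007, 0.01, -0.02, 0, 0, 0, 0.5], [0.006, 0.01, -0.017, 0, 0, 0, 0.5]], "force": 20}}

```text
time: 1.1
position: [467.0, -55.3, 223.6]
orientation: [-0.5, 0.5, -0.5, 0.5]
ft_force: [0.2, -0.4, -0.5]
width: 0.499
```

Emit:
{"op": "step_arm", "data": {"targets": [[0, 0, 0, 0, -8.2, 0, 0.5], [0, 0, 0, 0, -8.2, 0, 0.5], [0, 0, 0, 0, -8.2, 0, 0.5], [0, 0, 0, 0, -8.2, 0, 0.5], [0, 0, 0, 0, -8.2, 0, 0.5], [0, 0, 0, 0, -8.2, 0, 0.5], [0, 0, 0, 0, -8.2, 0, 0.5], [0, 0, 0, 0, -8.2, 0, 0.5], [0, 0, 0, 0, -8.2, 0, 0.5], [0, 0, 0, 0, -8.2, 0, 0.5], [0, 0, 0, 0, -8.2, 0, 0.5], [0, 0, 0, 0, 0, 0, 0.5]]}}

```text
time: 2.3
position: [468.0, -55.1, 223.9]
orientation: [0.707, -0.707, -0.002, 0.002]
ft_force: [-0.4, 0.1, -0.4]
width: 0.496
```

```bash
python3 - <<'E'
from meas import *
s=state(); print(s["time"],s["position"],s["ft_force"],s["width"],s["joint_pos"].round(2)); print(toolT().round(3))
c=cam("wrist"); save("w1",c["img"])
for n in ["side","scene"]:
    c=cam(n); save(n+"1",cv2.resize(c["img"][100:300,150:450],None,fx=2.6,fy=2.6))
E
```

```text
2.3 [467.98805071 -55.11086766 223.91299019] [-0.44164293  0.12216283 -0.39155184] 0.49558337352526566 [ 0.27  0.26 -0.25  2.06  0.08  0.84  1.55]
[[ 1.00000e+00  0.00000e+00 -6.00000e-03  4.67988e+02]
 [ 6.00000e-03  0.00000e+00  1.00000e+00 -5.51110e+01]
 [ 0.00000e+00 -1.00000e+00  0.00000e+00  2.23913e+02]
 [ 0.00000e+00  0.00000e+00  0.00000e+00  1.00000e+00]]
```

View pics/w1.png

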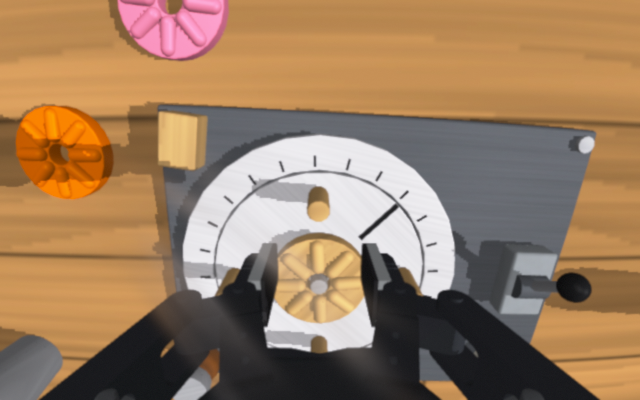

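View pics/side1.png

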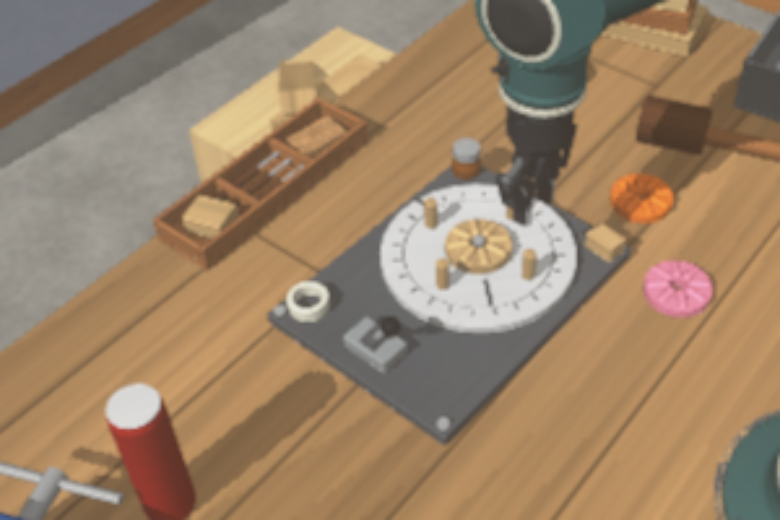

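View pics/scene1.png

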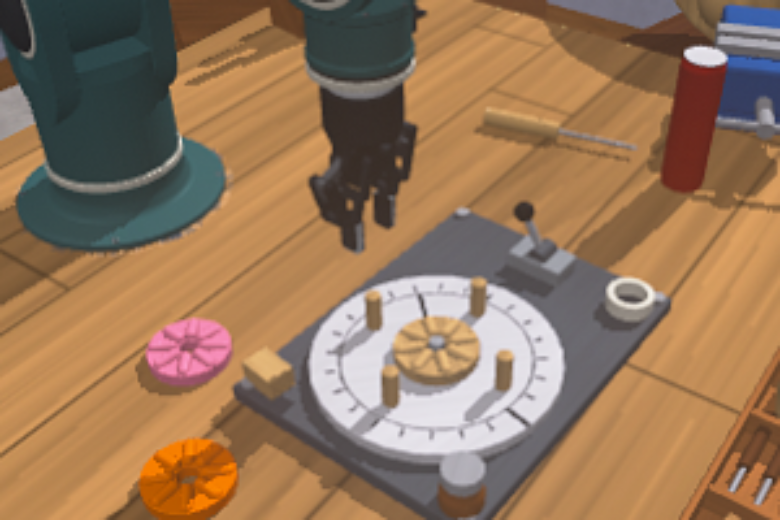

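```bash
python3 - <<'E'
from meas import *
c=cam("wrist")
im=rect(c,400,720,-220,100,35,2)
save("rect1",im[::-1])
save("crop1",cv2.resize(c["img"][170:240,280:360],None,fx=7,fy=7))
g=(548,-54)
print(ring_centre(c,g)[:3])
print(onplane(c,[[318,288]],57).round(1))
hsv=cv2.cvtColor(c["img"],cv2.COLOR_RGB2HSV)[170:235,290:345]
m=(hsv[...,1]>90).astype(np.uint8)
n,l,st,ce=cv2.connectedComponentsWithStats(m); print(st,ce)
E
```

```text
(array([546.66570583, -54.05475898]), np.float64(130.94308861942065), 47)
[[548.8 -55.3  57. ]]
[[   0    0   55   65 2973]
 [  18   18   21   33  583]
 [  18   64   19    1   19]] [[26.79145644 31.32727884]
 [28.06346484 34.38765009]
 [27.         64.        ]]
```

View pics/rect1.png

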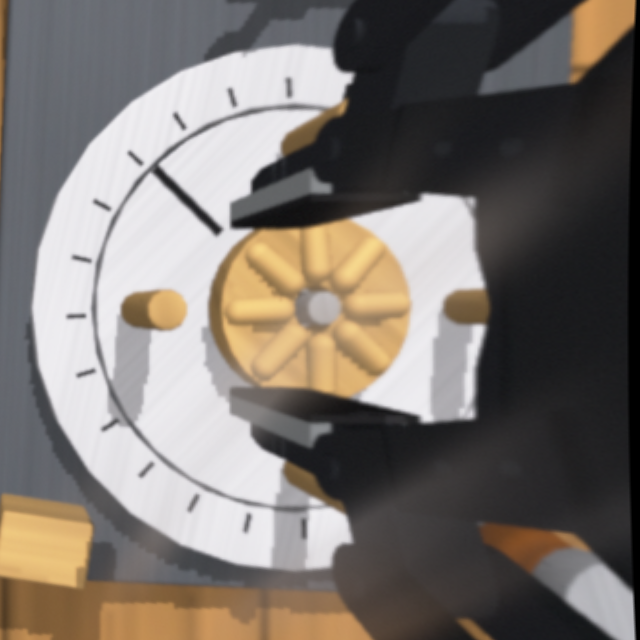

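View pics/crop1.png

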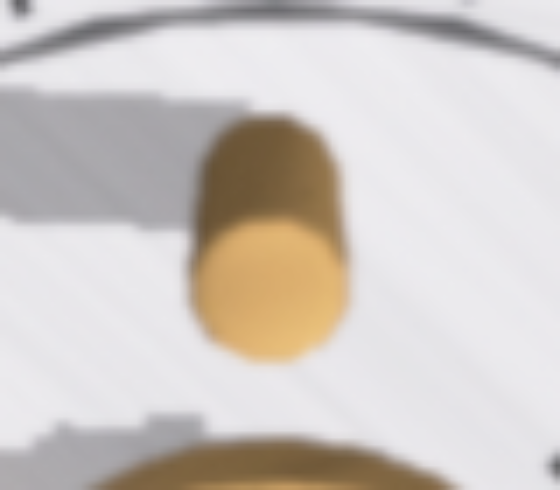

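The peg top is centred at about wrist (319,211), which is world (468,-55), directly under the open jaws. I'll lower the jaws around it.

Emit:
{"op": "step_arm", "data": {"targets": [[0, 0.013, 0, 0, 0, 0, 0.5], [0, 0.013, 0, 0, 0, 0, 0.5], [0, 0.013, 0, 0, 0, 0, 0.5], [0, 0.013, 0, 0, 0, 0, 0.5], [0, 0.013, 0, 0, 0, 0, 0.5], [0, 0.013, 0, 0, 0, 0, 0.5], [0, 0.013, 0, 0, 0, 0, 0.5], [0, 0.011, 0, 0, 0, 0, 0.5], [0, 0, 0, 0, 0, 0, 0.5]]}}

```text
time: 3.4
position: [467.4, -54.9, 120.4]
orientation: [0.707, -0.707, -0.0, 0.002]
ft_force: [0.7, 0.5, -0.5]
width: 0.499
```

```bash
python3 - <<'E'
from meas import *
s=state(); print(s["time"],s["position"],s["ft_force"],s["width"],s["joint_pos"].round(2))
c=cam("wrist"); a=c["img"]
b=cam("side")["img"][120:250,270:400]
save("w2",np.vstack([a,cv2.resize(b,(200,200))[:, :].repeat(1,1) if 0 else np.zeros((1,640,3),np.uint8)]))
save("s2",cv2.resize(b,None,fx=4,fy=4))
E
```

```text
3.4 [467.36354043 -54.9053572  120.40544585] [ 0.69049312  0.47564583 -0.45728174] 0.4992107990646882 [ 0.23  0.44 -0.21  2.12  0.16  0.61  1.49]
```

View pics/w2.png

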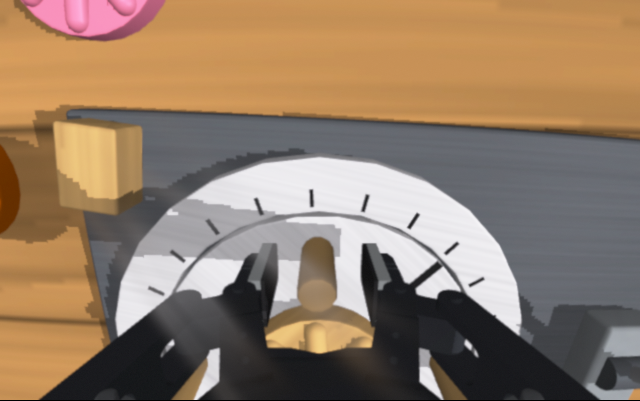

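View pics/s2.png

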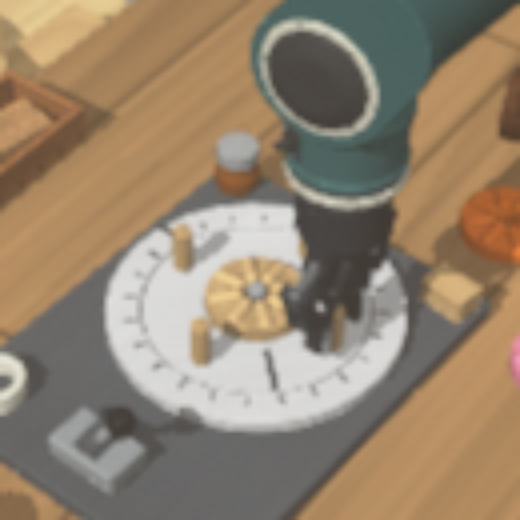

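The jaws straddle the peg at (318,270). First I'll close the gap slowly along the arc, at 1° per row.

Emit:
{"op": "step_arm", "data": {"targets": [[0, 0, 0.0014, 0, 1, 0, 0.5], [0, 0, 0.0014, 0, 1, 0, 0.5], [0, 0, 0.0014, 0, 1, 0, 0.5], [0, 0, 0.0014, 0, 1, 0, 0.5], [0, 0, 0.0014, 0, 1, 0, 0.5], [0, 0, 0.0014, 0, 1, 0, 0.5], [0, 0, 0.0014, 0, 1, 0, 0.5], [0, 0, 0.0014, 0, 1, 0, 0.5], [0, 0, 0.0014, 0, 1, 0, 0.5], [0, 0, 0.0014, 0, 1, 0, 0.5], [0, 0, 0.0014, 0, 1, 0, 0.5], [0, 0, 0.0014, 0, 1, 0, 0.5]]}}

```text
time: 4.7
position: [469.6, -38.3, 121.9]
orientation: [-0.703, 0.703, -0.073, 0.073]
ft_force: [1.8, -2.7, -0.2]
width: 0.502
```

```bash
python3 - <<'E'
from meas import *
s=state(); p=s["position"]; print(s["time"],p,s["ft_force"],s["width"]); 
v=p[:2]-np.array([548,-54.5]); T=toolT(); print("r",np.hypot(*v),"th",np.degrees(np.arctan2(v[1],v[0])),"toolx th",np.degrees(np.arctan2(T[1,0],T[0,0])))
save("w3",cam("wrist")["img"])
E
```

```text
4.7 [469.60387729 -38.30413699 121.88940464] [ 1.79869377 -2.7270483  -0.21345237] 0.5015523183513328
r 80.05159608148475 th 168.3274693558896 toolx th -11.890095203486341
```

View pics/w3.png

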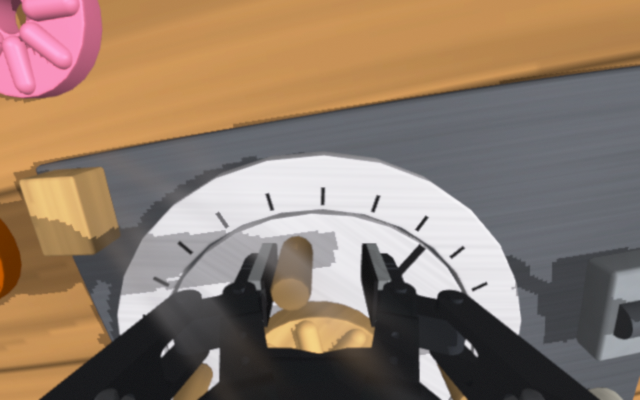

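Emit:
{"op": "step_arm", "data": {"targets": [[5e-05, 0, 0.0028, 0, 2, 0, 0.5], [0.0001, 0, 0.0042, 0, 3, 0, 0.5], [0.0002, 0, 0.0056, 0, 4, 0, 0.5], [0.0002, 0, 0.0056, 0, 4, 0, 0.5], [0.0002, 0, 0.0056, 0, 4, 0, 0.5], [0.0002, 0, 0.0056, 0, 4, 0, 0.5], [0.0002, 0, 0.0056, 0, 4, 0, 0.5], [0.0002, 0, 0.0056, 0, 4, 0, 0.5], [0.0002, 0, 0.0056, 0, 4, 0, 0.5], [0.0002, 0, 0.0056, 0, 4, 0, 0.5], [0.0001, 0, 0.0042, 0, 3, 0, 0.5], [5e-05, 0, 0.0028, 0, 2, 0, 0.5]]}}

```text
time: 5.95
position: [500.6, 10.3, 121.8]
orientation: [-0.63, 0.63, -0.321, 0.32]
ft_force: [-0.3, -3.4, 1.4]
width: 0.5
```

```bash
cat > st.py <<'E'
from meas import *
import sys
s=state(); p=s["position"]; print(s["time"],p,s["ft_force"],s["width"],s["joint_pos"].round(2)); 
v=p[:2]-np.array([548,-54.5]); T=toolT(); print("r",np.hypot(*v),"th",np.degrees(np.arctan2(v[1],v[0])),"toolx th+180",np.degrees(np.arctan2(T[1,0],T[0,0]))+180)
save(sys.argv[1],cam("wrist")["img"])
E
python3 st.py w4
```

```text
5.95 [500.63557575  10.28146412 121.78794966] [-0.28967872 -3.38314487  1.41260828] 0.4997327990489559 [-0.09  0.46  0.01  2.05 -0.01  0.63  0.56]
r 80.24977742864611 th 126.17209149588082 toolx th+180 126.08038918458752
```

View pics/w4.png

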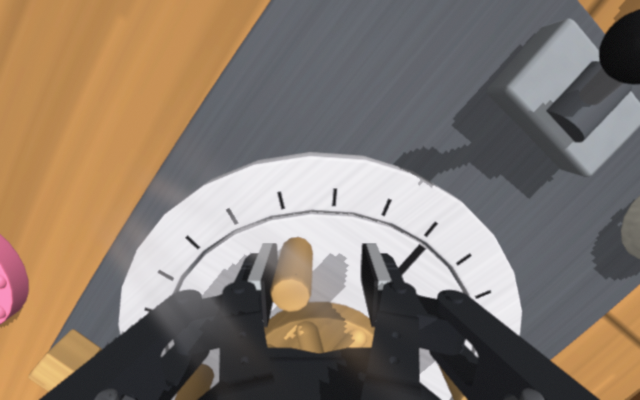

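Emit:
{"op": "step_arm", "data": {"targets": [[5e-05, 0, 0.0028, 0, 2, 0, 0.5], [0.0001, 0, 0.0042, 0, 3, 0, 0.5], [0.0002, 0, 0.0056, 0, 4, 0, 0.5], [0.0002, 0, 0.0056, 0, 4, 0, 0.5], [0.0002, 0, 0.0056, 0, 4, 0, 0.5], [0.0002, 0, 0.0056, 0, 4, 0, 0.5], [0.0002, 0, 0.0056, 0, 4, 0, 0.5], [0.0002, 0, 0.0056, 0, 4, 0, 0.5], [0.0002, 0, 0.0056, 0, 4, 0, 0.5], [0.0002, 0, 0.0056, 0, 4, 0, 0.5], [0.0001, 0, 0.0042, 0, 3, 0, 0.5], [5e-05, 0, 0.0028, 0, 2, 0, 0.5]]}}

```text
time: 7.2
position: [556.0, 25.6, 121.7]
orientation: [0.474, -0.474, 0.525, -0.525]
ft_force: [-4.3, 2.3, 2.4]
width: 0.499
```

```bash
python3 st.py w5
```

```text
7.2 [555.96345966  25.59957663 121.65711426] [-4.2931437   2.2699237   2.37134359] 0.49917575487657445 [-0.26  0.55  0.19  1.92 -0.16  0.69 -0.07]
r 80.49446481571735 th 84.3223397800398 toolx th+180 84.14417493867299
```

Emit:
{"op": "step_arm", "data": {"targets": [[5e-05, 0, 0.0028, 0, 2, 0, 0.5], [0.0001, 0, 0.0042, 0, 3, 0, 0.5], [0.0002, 0, 0.0056, 0, 4, 0, 0.5], [0.0002, 0, 0.0056, 0, 4, 0, 0.5], [0.0002, 0, 0.0056, 0, 4, 0, 0.5], [0.0002, 0, 0.0056, 0, 4, 0, 0.5], [0.0002, 0, 0.0056, 0, 4, 0, 0.5], [0.0002, 0, 0.0056, 0, 4, 0, 0.5], [0.0001, 0, 0.0042, 0, 3, 0, 0.5], [5e-05, 0, 0.0028, 0, 2, 0, 0.5]]}}

```text
time: 8.25
position: [599.7, 7.4, 121.8]
orientation: [0.299, -0.299, 0.641, -0.64]
ft_force: [-1.7, 4.8, -0.5]
width: 0.495
```

```bash
python3 st.py w6; python3 -c "
from h import *
save('s6',cv2.resize(cam('side')['img'][110:260,240:440],None,fx=4,fy=4))"
```

```text
8.25 [599.66697971   7.39413157 121.75855344] [-1.71331876  4.77467594 -0.49921403] 0.495370015217722 [-0.32  0.62  0.34  1.81 -0.29  0.75 -0.52]
r 80.62481203161751 th 50.146093677708066 toolx th+180 50.10294149676855
```

View pics/w6.png

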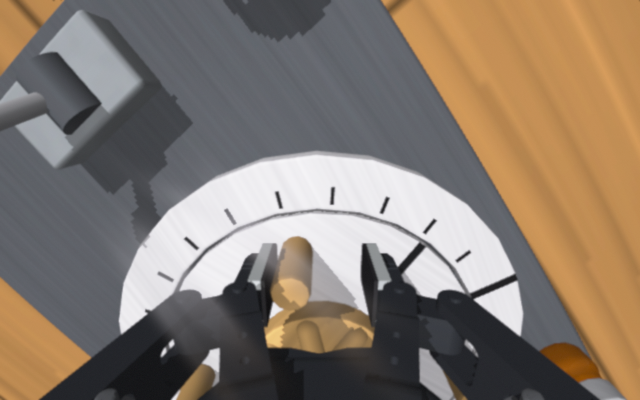

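View pics/s6.png

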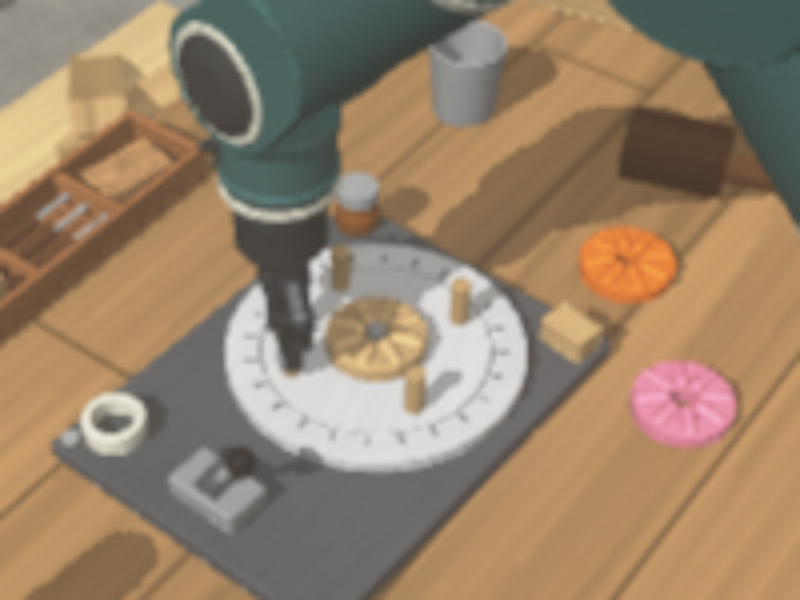

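In the wrist view the index line's outer end is at about (424,245). The long scale line runs (473,296)–(516,277). Next I'll measure the angle between them.

```bash
cat > ang.py <<'E'
from meas import *
import sys
def measure(c,ctr,want=None):
    # dark pixels on the z=35 plane, in polar windows about the centre; radial-line angles
    th,_=polar(c,ctr,58,59)
    out={}
    for nm,a,b in [("index",84,97),("target",105,129)]:
        th,im=polar(c,ctr,a,b,n=3600); g=im.max(2).astype(float)
        out[nm]=(th,np.median(g,axis=0),np.percentile(g,90,axis=0),np.percentile(g,10,axis=0))
    return out
if __name__=="__main__":
    c=cam("wrist"); ctr=np.array([548.,-54.5]); lo,hi=float(sys.argv[1]),float(sys.argv[2])
    # refine centre on this view from ring outer edge (visible arc) is weak; just print profile runs
    o=measure(c,ctr)
    for nm in o:
        th,med,p90,p10=o[nm]; t=(th+180)%360-180
        k=np.where((t>lo)&(t<hi)&(p90<110))[0]
        if len(k):
            runs=np.split(k,np.where(np.diff(k)>1)[0]+1)
            for r in runs:
                print(nm,"from",t[r[0]].round(1),"to",t[r[-1]].round(1),"mid",t[r].mean().round(2),"min",med[r].min().round(0))
    s=2;im=rect(c,548,720,-140,60,35,4); im=cv2.resize(im,None,fx=0.75,fy=.75); save(sys.argv[3],im[::-1])
E
python3 ang.py -40 40 r6
```

```text
index from 13.1 to 15.7 mid 14.4 min 35.0
index from -39.9 to -35.3 mid -37.6 min 45.0
index from -33.0 to -8.3 mid -20.65 min 42.0
target from -39.9 to -31.8 mid -35.85 min 42.0
target from -14.1 to -12.2 mid -13.15 min 34.0
```

View pics/r6.png

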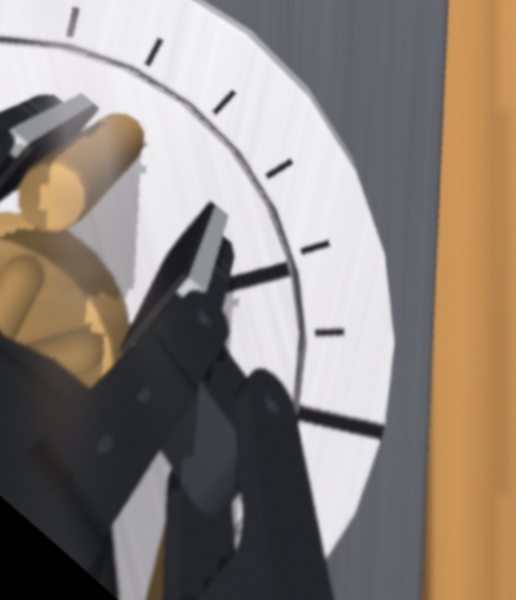

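About 27.5° remain. I'll turn about 24° more and then re-measure.

Emit:
{"op": "step_arm", "data": {"targets": [[5e-05, 0, 0.0028, 0, 2, 0, 0.5], [0.0001, 0, 0.0042, 0, 3, 0, 0.5], [0.0002, 0, 0.0056, 0, 4, 0, 0.5], [0.0002, 0, 0.0056, 0, 4, 0, 0.5], [0.0002, 0, 0.0056, 0, 4, 0, 0.5], [0.0001, 0, 0.0042, 0, 3, 0, 0.5], [5e-05, 0, 0.0028, 0, 2, 0, 0.5], [0, 0, 0.0014, 0, 1, 0, 0.5], [0, 0, 0.0014, 0, 1, 0, 0.5], [0, 0, 0, 0, 0, 0, 0.5]]}}

```text
time: 9.4
position: [620.2, -19.4, 121.9]
orientation: [-0.16, 0.16, -0.689, 0.689]
ft_force: [0.1, 2.5, -1.1]
width: 0.499
```

```bash
python3 st.py w7; python3 ang.py -40 40 r7
```

```text
9.4 [620.24246097 -19.36171325 121.90049038] [ 0.10771164  2.46125424 -1.12493693] 0.49876276531860964 [-0.34  0.67  0.45  1.76 -0.39  0.8  -0.82]
r 80.33475189748509 th 25.9380021547178 toolx th+180 26.181252521628522
index from -39.9 to -32.3 mid -36.1 min 35.0
index from -10.9 to -8.4 mid -9.65 min 29.0
target from -14.1 to -12.2 mid -13.15 min 36.0
```

View pics/r7.png

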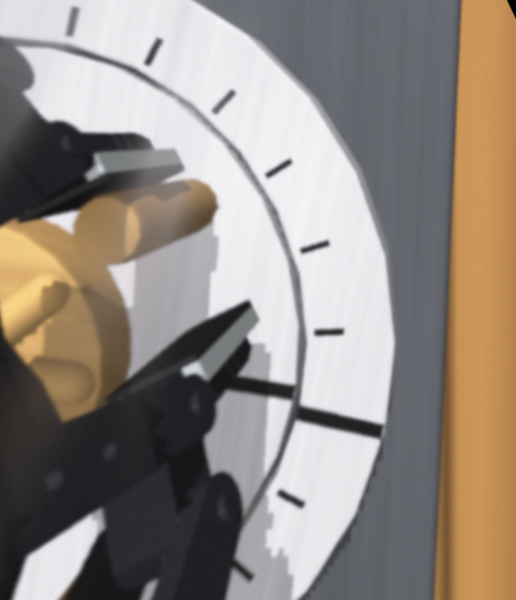

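Emit:
{"op": "step_arm", "data": {"targets": [[0, 0, 0.0007, 0, 0.5, 0, 0.5], [0, 0, 0.0014, 0, 1, 0, 0.5], [0, 0, 0.001, 0, 0.7, 0, 0.5], [0, 0, 0.0007, 0, 0.5, 0, 0.5], [0, 0, 0, 0, 0, 0, 0.5]]}}

```text
time: 10.0
position: [621.9, -22.9, 121.9]
orientation: [-0.144, 0.144, -0.692, 0.692]
ft_force: [0.4, 1.5, 0.6]
width: 0.498
```

```bash
python3 st.py w8; python3 ang.py -40 40 r8
```

```text
10.0 [621.89818805 -22.86472377 121.90402878] [0.39059639 1.5062032  0.59424265] 0.4984967227670752 [-0.35  0.68  0.46  1.76 -0.4   0.8  -0.86]
r 80.38490467514754 th 23.175414519532687 toolx th+180 23.470936467418966
index from -39.9 to -35.0 mid -37.45 min 35.0
index from -13.8 to -11.2 mid -12.5 min 29.0
target from -14.1 to -12.2 mid -13.15 min 36.0
```

View pics/r8.png

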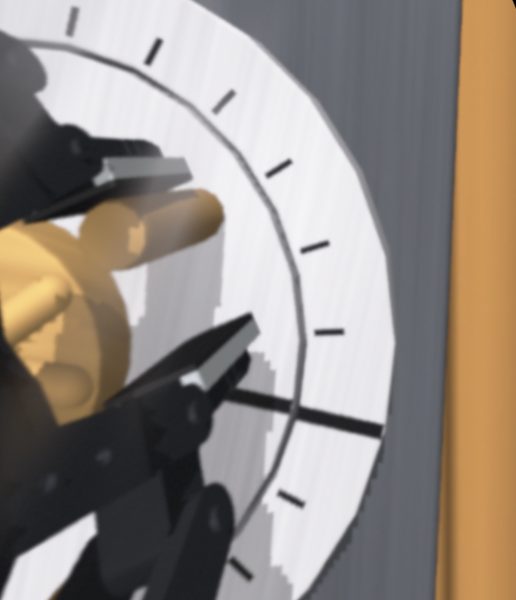

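0.65° (about 1 mm) remains. I'll make a last small nudge, then centre the jaws and lift off.

Emit:
{"op": "step_arm", "data": {"targets": [[0, 0, 0.0004, 0, 0.3, 0, 0.5], [0, 0, 0.0003, 0, 0.2, 0, 0.5], [0, 0, 0, 0, 0, 0, 0.5], [0, 0, -0.002, 0, 0, 0, 0.5], [0, 0, -0.003, 0, 0, 0, 0.5], [0, 0, -0.003, 0, 0, 0, 0.5], [0, 0, -0.003, 0, 0, 0, 0.5], [0, 0, 0, 0, 0, 0, 0.5]]}}

```text
time: 10.9
position: [617.6, -12.7, 121.8]
orientation: [0.141, -0.141, 0.693, -0.693]
ft_force: [-0.5, 0.7, -0.2]
width: 0.5
```

Emit:
{"op": "step_arm", "data": {"targets": [[0, -0.008, 0, 0, 0, 0, 0.5], [0, -0.012, 0, 0, 0, 0, 0.5], [0, -0.015, 0, 0, 0, 0, 0.5], [0, -0.02, 0, 0, 0, 0, 0.5], [0, -0.02, 0, 0, 0, 0, 0.5], [0, -0.02, 0, 0, 0, 0, 0.5], [0, -0.015, 0, 0, 0, 0, 0.5], [0, 0, 0, 0, 0, 0, 0.5]]}}

```text
time: 11.7
position: [618.6, -13.4, 234.7]
orientation: [-0.142, 0.14, -0.693, 0.693]
ft_force: [0.0, -0.0, 0.3]
width: 0.501
```

```bash
python3 st.py w9; python3 ang.py -40 40 r9
```

```text
11.7 [618.59322361 -13.42401584 234.74094065] [ 0.03149256 -0.01180038  0.26883248] 0.5013963476877421 [-0.42  0.52  0.53  1.71 -0.31  0.99 -0.94]
r 81.67398419321526 th 30.193783500515853 toolx th+180 22.993182438158698
index from -13.7 to -11.6 mid -12.65 min 44.0
target from -13.8 to -12.2 mid -13.0 min 41.0
```

View pics/w9.png

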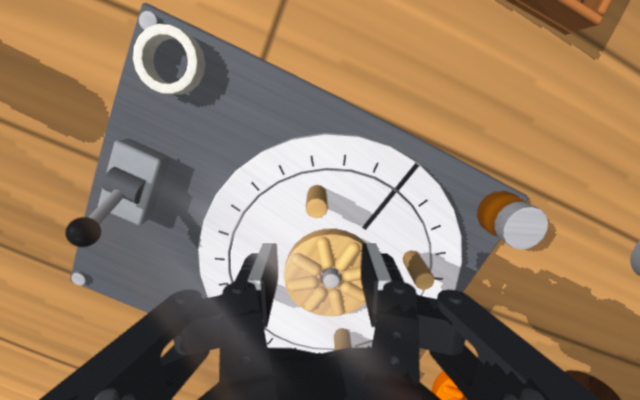

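View pics/r9.png

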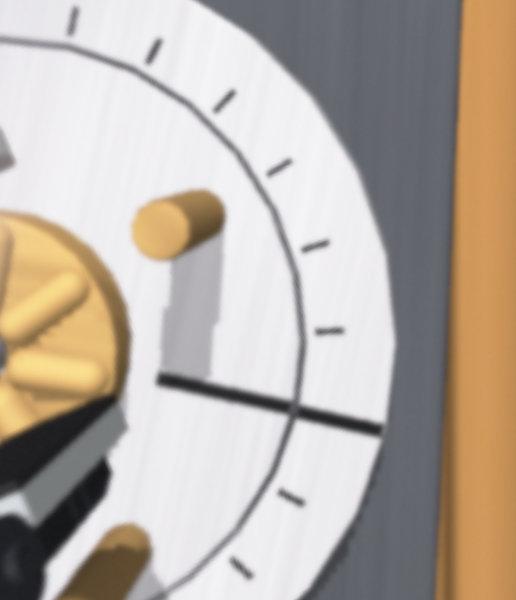

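The lines form one straight line and differ by 0.35° (0.6 mm). Next I'll locate the clamp. The ball is at wrist (83,232) and the pivot hub is at about (122,187).

```bash
python3 - <<'E'
from meas import *
c=cam("wrist")
m=(c["img"].max(2)<60).astype(np.uint8)[205:255,55:110]
n,l,st,ce=cv2.connectedComponentsWithStats(m); k=st[1:,4].argmax()+1; b=ce[k]+[55,205]; print(st[k],b)
ball=onplane(c,[b],89)[0]; print("ball",ball)
# bed edge yaw: bed corners screws/edges at z=20: use edge points
e=onplane(c,[[148,4],[72,285]],20); print("top edge (bed -> +y side)",e.round(1), np.degrees(np.arctan2(*(e[0]-e[1])[1::-1])))
e=onplane(c,[[200,30],[500,180]],20); print("right edge",e.round(1), np.degrees(np.arctan2(*(e[1]-e[0])[1::-1])))
s=cam("side"); o,d=rays(s,[[300,230]])
m=(s["img"].max(2)<60).astype(np.uint8)[210:245,280:320]; n,l,st,ce=cv2.connectedComponentsWithStats(m); print(st,ce+[280,210])
im=c["img"]; save("clamp9",cv2.resize(im[120:270,50:200],None,fx=4,fy=4))
cen=np.array([548,-54.5])
for a in (-2,-3,-4):
    y=np.radians(a); Rm=np.array([[np.cos(y),-np.sin(y)],[np.sin(y),np.cos(y)]])
    print(a,"pivot",cen+Rm@[0,205],"ball",cen+Rm@[-29,205],"end",cen+Rm@[29,205])
E
```

```text
[ 10  13  34  29 773] [ 81.42949547 231.83829237]
ball [527.7576    151.7056579  89.       ]
top edge (bed -> +y side) [[706.4 180.5  20. ]
 [406.1 195.7  20. ]] -2.9044872565135216
right edge [[ 703.4  133.1   20. ]
 [ 691.4 -170.4   20. ]] -92.26302959901793
[[   0    0   40   35 1400]] [[299.5 227. ]]
-2 pivot [555.15439682 150.37511954] ball [526.17206284 151.38720494] end [584.13673081 149.36303413]
-3 pivot [558.72887103 150.21905462] ball [529.76861452 151.73679736] end [587.68912754 148.70131189]
-4 pivot [562.30007712 150.0006303 ] ball [533.37071966 152.02356804] end [591.22943458 147.97769256]
```

View pics/clamp9.png

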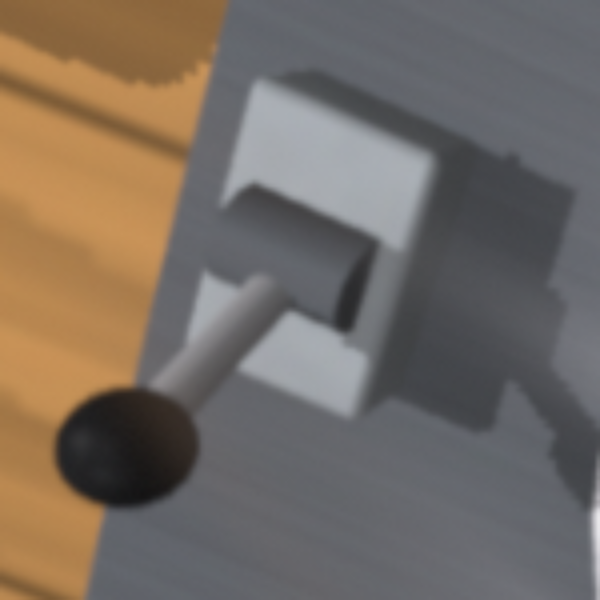

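The ball is at about (528,152) and should end near (586,149). I'll shut the fingers, turn the jaws across the push direction, and stand off on the ball's -x side.

Emit:
{"op": "step_arm", "data": {"targets": [[0, 0, 0, 0, 7.7, 0, 0], [0, 0, 0, 0, 7.7, 0, 0], [0, 0, 0, 0, 7.6, 0, 0], [0, 0, 0, 0, 0, 0, 0]]}}

```text
time: 12.3
position: [617.5, -13.1, 231.0]
orientation: [0.001, -0.0, -0.707, 0.707]
ft_force: [0.6, -0.1, -0.3]
width: 0.0
```

Emit:
{"op": "step_arm", "data": {"targets": [[0.01, 0, -0.012, 0, 0, 0, 0], [0.018, 0, -0.021, 0, 0, 0, 0], [0.018, 0, -0.021, 0, 0, 0, 0], [0.018, 0, -0.021, 0, 0, 0, 0], [0.018, 0, -0.021, 0, 0, 0, 0], [0.018, 0, -0.021, 0, 0, 0, 0], [0.018, 0, -0.021, 0, 0, 0, 0], [0.018, 0, -0.021, 0, 0, 0, 0], [0.003, 0, -0.005, 0, 0, 0, 0], [0, 0, 0, 0, 0, 0, 0]]}}

```text
time: 13.3
position: [478.0, 151.9, 231.8]
orientation: [0.002, -0.002, 0.707, -0.707]
ft_force: [-0.1, -0.0, -0.9]
width: -0.0
```

```bash
python3 st.py w10; python3 - <<'E'
from h import *
print(toolT().round(3))
s=cam("side"); print("can",onplane(s,[[213,298]],0).round(0)); save("s10",cv2.resize(s["img"][110:310,190:440],None,fx=3,fy=3))
E
```

```text
13.3 [477.98293185 151.86871126 231.83012681] [-0.0978806  -0.00652266 -0.93302592] -0.0003737586366253639 [-0.91  0.34  0.64  2.   -0.26  0.88 -1.69]
r 217.92300204563944 th 108.74111948850619 toolx th+180 0.28449629986823766
[[-1.00000e+00  0.00000e+00  3.00000e-03  4.78600e+02]
 [-3.00000e-03  0.00000e+00 -1.00000e+00  1.50901e+02]
 [-0.00000e+00 -1.00000e+00 -0.00000e+00  2.31893e+02]
 [ 0.00000e+00  0.00000e+00  0.00000e+00  1.00000e+00]]
can [[607. 462.   0.]]
```

View pics/w10.png

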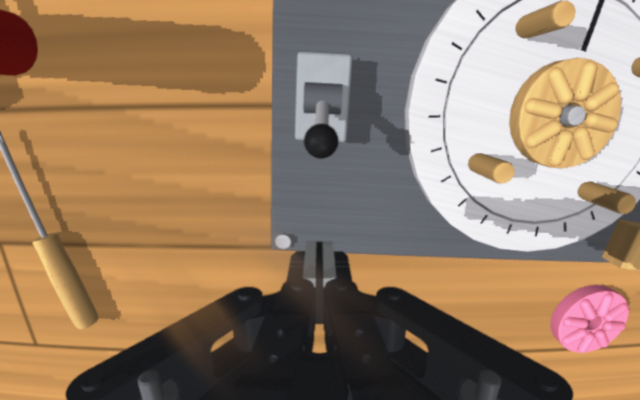

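View pics/s10.png

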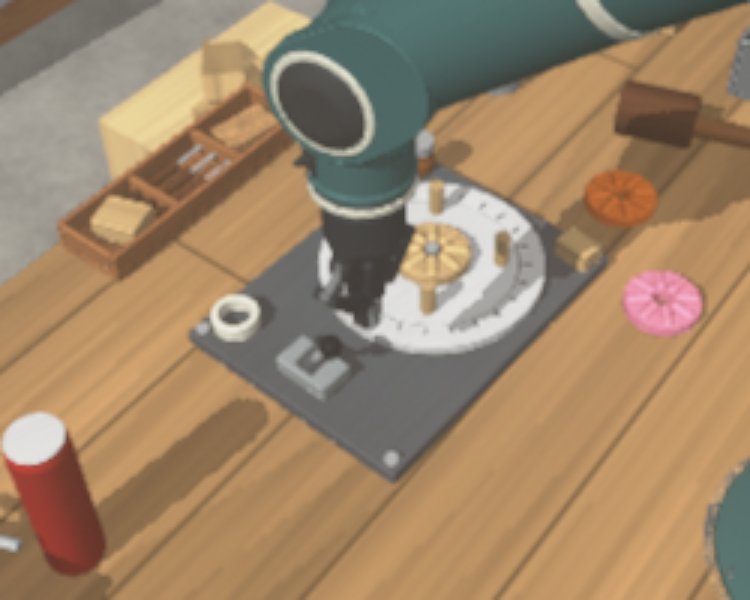

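The shut fingertips at (318,260) are in line with the ball at (320,141). I'll descend and push gently along +x.

Emit:
{"op": "step_arm", "data": {"targets": [[0, 0.01, 0, 0, 0, 0, 0], [0, 0.015, 0, 0, 0, 0, 0], [0, 0.015, 0, 0, 0, 0, 0], [0, 0.015, 0, 0, 0, 0, 0], [0, 0.015, 0, 0, 0, 0, 0], [0, 0.013, 0, 0, 0, 0, 0], [0, 0, 0, 0, 0, 0, 0]]}}

```text
time: 14.1
position: [478.2, 150.1, 147.1]
orientation: [0.001, 0.001, -0.707, 0.708]
ft_force: [-1.0, 0.7, -0.2]
width: -0.004
```

Emit:
{"op": "step_arm", "data": {"targets": [[-0.006, 0, 0, 0, 0, 0, 0], [-0.006, 0, 0, 0, 0, 0, 0], [-0.004, 0, 0, 0, 0, 0, 0], [-0.003, 0, 0, 0, 0, 0, 0], [-0.003, 0, 0, 0, 0, 0, 0], [-0.003, 0, 0, 0, 0, 0, 0], [-0.003, 0, 0, 0, 0, 0, 0], [-0.003, 0, 0, 0, 0, 0, 0], [-0.003, 0, 0, 0, 0, 0, 0], [-0.003, 0, 0, 0, 0, 0, 0], [-0.003, 0, 0, 0, 0, 0, 0]]}}

```text
time: 15.2
position: [518.5, 150.7, 148.8]
orientation: [0.0, 0.0, -0.707, 0.707]
ft_force: [-5.0, -0.1, 3.1]
width: -0.002
```

```bash
python3 st.py w11
```

```text
15.2 [518.5179629  150.74489925 148.77388238] [-4.98175756 -0.11148912  3.06210897] -0.0016427675309219954 [-0.78  0.53  0.55  1.96 -0.4   0.76 -1.56]
r 207.35153527510312 th 98.17423530802047 toolx th+180 0.0056972475891825525
```

View pics/w11.png

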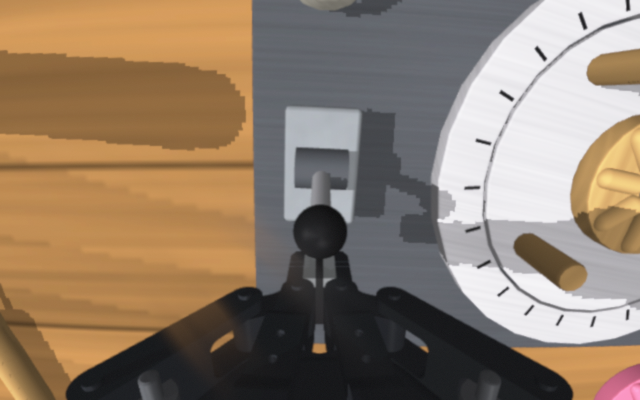

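Emit:
{"op": "step_arm", "data": {"targets": [[-0.0035, 0, 0, 0, 0, 0, 0], [-0.0035, 0, 0, 0, 0, 0, 0], [-0.0035, 0, 0, 0, 0, 0, 0], [-0.0035, 0, 0, 0, 0, 0, 0], [-0.0035, 0, 0, 0, 0, 0, 0], [-0.0035, 0, 0, 0, 0, 0, 0], [-0.0035, 0, 0, 0, 0, 0, 0], [-0.0035, 0, 0, 0, 0, 0, 0], [-0.0035, 0, 0, 0, 0, 0, 0]]}}

```text
time: 16.15
position: [550.5, 150.6, 148.8]
orientation: [0.0, -0.0, -0.707, 0.707]
ft_force: [-1.3, -1.9, 0.4]
width: -0.003
```

```bash
python3 st.py w12
```

```text
16.15 [550.54666356 150.62986576 148.82309066] [-1.30667734 -1.90399144  0.35601785] -0.0033323145952684667 [-0.74  0.58  0.55  1.88 -0.41  0.79 -1.54]
r 205.14567341668604 th 89.28871606636234 toolx th+180 359.99292936553934
```

View pics/w12.png

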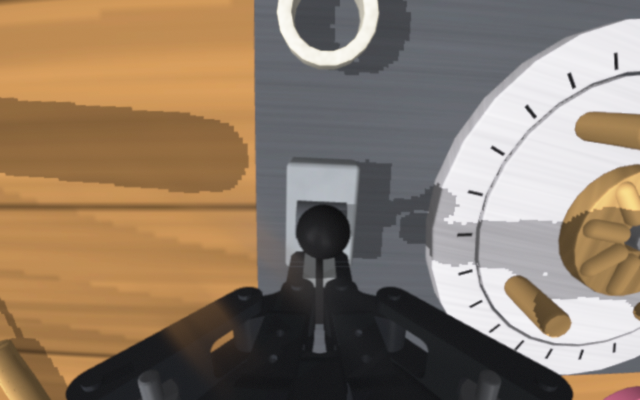

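Still in contact, so I'll keep pushing in small steps until the stop shows in the force.

Emit:
{"op": "step_arm", "data": {"targets": [[-0.003, 0, 0, 0, 0, 0, 0], [-0.003, 0, 0, 0, 0, 0, 0], [-0.003, 0, 0, 0, 0, 0, 0], [-0.002, 0, 0, 0, 0, 0, 0], [-0.002, 0, 0, 0, 0, 0, 0]]}}

```text
time: 16.7
position: [563.3, 150.9, 148.7]
orientation: [-0.0, -0.0, 0.707, -0.707]
ft_force: [-2.8, 0.8, -1.9]
width: -0.004
```

Emit:
{"op": "step_arm", "data": {"targets": [[-0.0015, 0, 0, 0, 0, 0, 0], [-0.0015, 0, 0, 0, 0, 0, 0]]}}

```text
time: 16.9
position: [565.1, 150.8, 148.4]
orientation: [0.001, 0.001, -0.707, 0.707]
ft_force: [-19.7, 0.8, 8.8]
width: -0.0
```

```bash
python3 st.py w13
```

```text
16.9 [565.05149326 150.84953263 148.43730573] [-19.74461497   0.75816796   8.81732421] -3.962046826298175e-05 [-0.72  0.6   0.54  1.85 -0.41  0.81 -1.54]
r 206.05626409794885 th 85.25325238782065 toolx th+180 0.014908115516789167
```

View pics/w13.png

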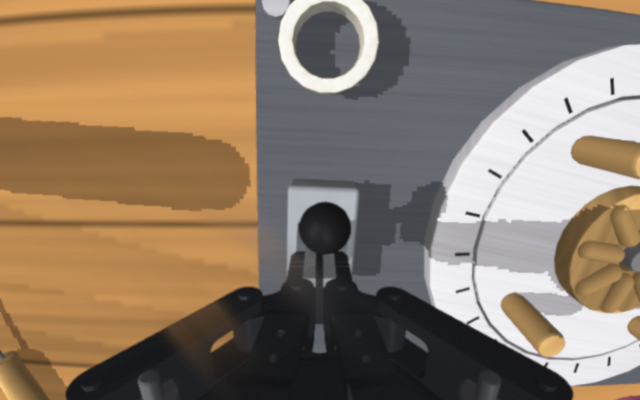

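The force jumped to 20 N at TCP x=565, which is where the stop was expected. I'll back off, lift clear and check.

Emit:
{"op": "step_arm", "data": {"targets": [[0.002, 0, 0, 0, 0, 0, 0], [0.005, 0, 0, 0, 0, 0, 0], [0.01, 0, 0, 0, 0, 0, 0], [0.015, 0, 0, 0, 0, 0, 0], [0.015, 0, 0, 0, 0, 0, 0], [0.012, -0.02, 0, 0, 0, 0, 0], [0.01, -0.03, 0, 0, 0, 0, 0], [0.01, -0.035, 0, 0, 0, 0, 0], [0.01, -0.035, 0, 0, 0, 0, 0], [0.005, -0.03, 0, 0, 0, 0, 0], [0, 0, 0, 0, 0, 0, 0]]}}

```text
time: 18.05
position: [472.6, 151.0, 302.3]
orientation: [0.002, 0.001, 0.709, -0.706]
ft_force: [-0.0, -0.3, -0.8]
width: -0.002
```

```bash
python3 st.py w14; python3 ang.py -40 40 r14; python3 - <<'E'
from h import *
save("c14",cv2.resize(cam("scene")["img"][150:310,200:420],None,fx=3.6,fy=3.6))
c=cam("wrist"); im=cv2.cvtColor(c["img"],cv2.COLOR_RGB2GRAY)
E
```

```text
18.05 [472.57905917 151.03664313 302.25750348] [-0.0442399  -0.32643195 -0.80727693] -0.002383453988638044 [-0.97  0.22  0.69  1.95 -0.17  1.02 -1.78]
r 218.93750246556854 th 110.15043259658444 toolx th+180 0.022465647108930398
index from -13.6 to -11.5 mid -12.55 min 40.0
target from 0.0 to 18.7 mid 9.35 min 0.0
target from -14.1 to -0.1 mid -7.1 min 0.0
```

View pics/w14.png

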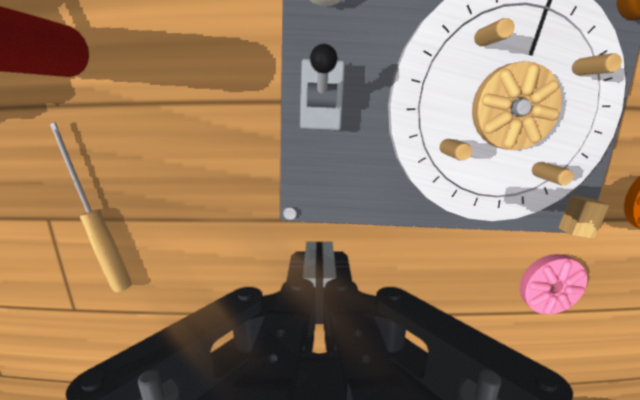

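View pics/c14.png

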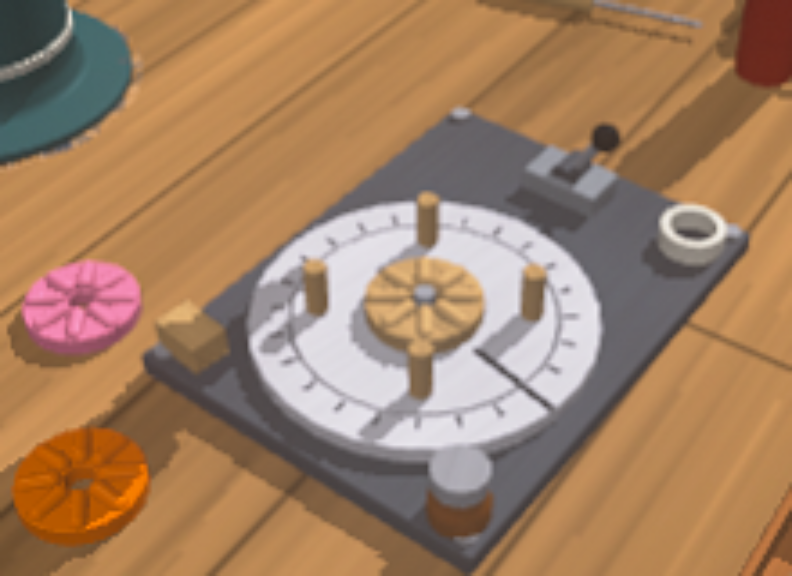

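The lever leans to +x with its ball at wrist (323,57). The index and long line are collinear in the scene view, the rosette is seated, and the bystanders are in place. I'll do one ball check and then hand in.

```bash
python3 - <<'E'
from meas import *
c=cam("wrist"); m=(c["img"].max(2)<60).astype(np.uint8)[35:85,295:350]
n,l,st,ce=cv2.connectedComponentsWithStats(m); k=st[1:,4].argmax()+1; b=ce[k]+[295,35]
x=onplane(c,[b],89)[0]; print("ball",x.round(1))
s=cam("scene"); ctr=ring_centre(s,(548,-54))[0]; print(ctr)
for nm,a,b in [("index",65,97),("target",105,125)]:
    th,im=polar(s,ctr,a,b,n=3600); t=(th+180)%360-180; g=np.median(im.max(2).astype(float),axis=0)
    k=np.where((abs(t+13)<12))[0]; w=np.clip(120-g[k],0,None); print(nm,(w*t[k]).sum()/w.sum(),g[k].min())
print(state()["ft_force"]); print(job_done())
E
```

```text
ball [586.4 148.9  89. ]
[550.08722191 -55.88227516]
index -12.152453271028033 92.0
target -12.706407766990292 95.0
[-0.07685076  0.14455826  0.42075448]
the job is handed in; nothing more can be done
None
```

The turntable is on the line, the clamp lever is over against its stop, and the job is handed in at about 18 s. No verdict was reported.

**Turning the plate:** I straddled one peg with the jaws part open and walked it about 149° clockwise, without pinching it. The force readings after each move never went above about 6 N. I then backed off and lifted clear.

**Clamp:** I pushed the ball to the +x side with the fingers shut until the wrist force rose to about 20 N at the stop, then withdrew.

**Last checks:**
- **Index against long line:** they differed by 0.35° (0.6 mm) in the wrist view before the clamp push, and 0.55° (1 mm) in the scene view after it. The limit is 4 mm.
- **Lever:** the ball is at (586.4, 148.9), against an expected end position of about (586, 149).
- **Everything else:** the rosette looked flat on its pin, the bystanders in the final views looked unmoved, and the arm was clear of everything with the wrist force near zero.

**One check that failed:** the last wrist view could not measure the long line because it was cut off at the edge of the picture. I used the scene camera for that instead.

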